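# Mix the jar, then hold the heater lid open

### The job

Mix the specimen jar with the red lid: press it, upright, down onto the mixer's round rubber head until the head is fully down, keep it down for about a second, then stand it back in the middle of its round blue mat and let go of it. Then raise the block heater's sprung lid by its bow handle to 60 degrees, where the lid's underside lines up with the orange mark on the side scale, so that a colleague can load the block. Finish while still holding the lid there, because it falls shut when let go, and leave the other things where they are.

Things in the scene. Friction and masses are not known exactly. Their poses are not given: they have to be found in the camera images.
- jar: White specimen jar with a red screw lid, loose, about 0.08 kg. Body 58 mm across up to 46 mm, lid 66 mm across from 46 mm to the top at 59 mm; the lid is fixed to it, grip it round the red lid or the body. Origin: centre of the underside, z up.
- mat: Round blue mat, 104 mm across, 4 mm thick, fixed to the bench, on which the jar stands at the start and must stand again. Origin: centre of the underside (the jar's origin is 4 mm above it when standing on it). Shelves and pipette hooks overhang the back of the bench, above and behind all these things: keep the wrist forward.
- mixer: Grey bench mixer, fixed, 130 x 112 mm (x, y), case top 54 mm high, with a black knob on its -x front. Origin: centre of the underside.
- mixer_head_top (a point): Centre of the flat top of the mixer's round black rubber head (80 mm across), 86 mm above the bench when up; goes down with the head.
- mixer_head (a joint): Travel of the mixer's sprung head in m: 0 up, 0.008 fully down; about 2 N starts it moving, 8 N puts it fully down, and it springs up again.
- heater: White block heater, fixed, case 130 x 150 x 70 mm (x, y, z), control panel on its -x front, hinge at the back, small white quarter-disc scales (50 mm radius) on both sides of the lid at the hinge with an orange mark at 60 degrees and thin black ones at 30 and 90. Origin: centre of the underside.
- heater_hinge (a point): Middle of the lid's hinge axis: 55 mm behind the heater's centre (heater +x) and 72 mm above its underside; the axis runs along the heater's y. Axes as the heater's.
- lid_handle (a point): Middle of the round grip bar (12 mm diameter, runs along the heater's y, 92 mm long between the two struts) of the lid's dark bow handle. With the lid shut it is 140 mm in front of (-x) and 32 mm above the hinge axis, so 104 mm above the bench, 20 mm forward of the case's front, 23 mm above the lid's top; it turns with the lid about the hinge.
- heater_lid (a joint): Angle of the heater's blue-framed clear lid in rad: 0 shut (level), grows as the front edge goes up, 1.047 = 60 degrees, stop at 1.75. Lid plate 9 mm thick, its underside in the plane of the hinge axis, front edge 114 mm from the axis. A spring and its weight shut it from any angle: about 2 to 3 N at the handle hold it up.
- timer: Bystander, loose: white bench timer with three keys, 62 x 64 x 20 mm. Origin: centre of the underside.
- brown_bottle: Bystander, loose: brown dropper bottle, 38 mm across, 118 mm tall. Origin: centre of the underside.
- ink_pot: Bystander, loose: white pot with a black cap, 52 mm across, 46 mm tall. Origin: centre of the underside.
- tape_roll: Bystander, loose: roll of white tape, 49 mm across, 12 mm tall. Origin: centre of the underside.
- red_cap: Bystander, loose: red screw cap lying alone, 42 mm across, 16 mm tall. Origin: centre of the underside.
- plaster_roll: Bystander, loose: roll of cream tape, 45 mm across, 25 mm tall. Origin: centre of the underside.

How it is judged:
On the way, in this order (a step that is already met when the one before it is completed fails the run):
1. the jar, upright and on the middle of the mixer's head, presses the head fully down (at least 7 of its 8 mm) for 0.6 s (value of joint mixer_head above 0.007 m and contact force between jar and mixer above 3 N and horizontal distance between jar and mixer_head_top below 0.025 m and angle between jar's own z axis and vertical below 0.15 rad), for 0.6 s.
2. the jar stands upright on its mat (within 24 mm of the middle) and is let go, the lid still shut (horizontal distance between jar and mat below 0.024 m and z of jar in the frame of mat between 0.001 and 0.008 m and angle between jar's own z axis and vertical below 0.1 rad and contact force between jar and the arm below 0.1 N and value of joint heater_lid below 0.1 rad), for 0.2 s.
At the end, for the whole second after the job is handed in: The fingers hold the heater's lid still at 60 degrees, give or take 6 (they bear on it with at least 0.7 N, nothing else props it), the head of the mixer has been pressed, and the jar stands upright, untouched, on its mat within 24 mm of the middle (horizontal distance between jar and mat below 0.024 m and z of jar in the frame of mat between 0.001 and 0.008 m and angle between jar's own z axis and vertical below 0.1 rad and contact force between jar and the arm below 0.1 N and value of joint heater_lid between 0.942 and 1.152 rad and velocity of joint heater_lid between -0.1 and 0.1 rad/s and contact force between the fingers and heater_lid above 0.7 N and contact force between jar and heater_lid below 0.1 N); the arm keeps its last pose, push and grip.
It fails at once if the jar is tipped over (angle between jar's own z axis and vertical above 0.7 rad).
It fails at once if a bystander is moved by more than 30 mm (distance of any of timer, brown_bottle, ink_pot, tape_roll, red_cap, plaster_roll from where it was at the start of the episode above 0.03 m).
It also fails if it takes over 58 s, if anything falls off the work surface, if the arm or the gripper's body presses on something with over 40 N, if the wrist force passes 120 N, or if a joint passes its speed limit or range.

### The arm

A 6-joint arm with a two-finger parallel gripper is mounted at the origin on a cart in front of the work surface, level with it; the furniture and walls round the work are solid. World frame = base frame: x ahead of the robot, y to its left, z up, the work surface at z = 0. Lengths are in m, angles in rad, forces in N, time in s.
With the tool pointing down it reaches from about 0.25 to 0.725 m from the base axis. Payload 4 kg.
Tool frame: the origin (TCP) lies between the finger pads; the fingertips stand 17 mm ahead of it and the grasp point (between the pads) lies 2 mm behind it; z points along the fingers, y is the line along which they close (so a half turn about z gives the same grasp; the last joint's range is limited). The gripper opens to 85 mm and grips with 20 to 120 N. Pads are 22 mm wide; open, the fingers measure 114 mm over their backs; the gripper's body (76 mm by 85 mm) begins 54 mm behind the grasp point. The pads swing forward as they close: fully open they stand 13 mm farther back than shut.
Start: joints at [-1.248, 0.241, 0.005, 1.335, 0, 1.571], TCP at [0.159, -0.474, 0.248] pointing down, gripper open.
Joint ranges: [-2.72, 2.72], [-1.05, 1.87], [-1.09, 1.28], [-1.99, 2.15], [-1.42, 1.44], [-3.14, 3.14]. Speed limits (rad/s): [2.79, 2.79, 3.14, 3.14, 3.14, 3.14].

### API

Orientations are given as a 3x3 rotation matrix whose columns are the frame's x, y, z axes.
In Python, from station import arm gives the robot as it stands.
- The arm moves only by the tool arm_command, never from a script. Its argument "motion" is a list of rows, each a list of 3 entries, a list of its own where there are three numbers: the turn, a rotation vector about the world's x, y, z in rad, then the shift along the world's x, y, z in cm, then the closure, from -1 (fully open) to 1 (shut). A call has 1 to 5 rows; each row shifts and turns the commanded pose from where the row before left it; what a row does not reach is not made up. A row lasts 1/10 s, in which the tool goes at most 50 mm and 8.59 degrees, less where a joint would pass 70% of its speed; a pose out of reach is approached as far as the arm can. A call is refused whole if a number of a shift passes 5 or a number of a turn 0.15, either way. A call with a gripper value outside its range is refused whole. The fingers move at their own pace and stop on an object; "force" is the grip in N (left out, the last holds). Time passes only in rows, so rows that do not move let the fingers close. It gives the time, the measured TCP pose, the force, the opening and the grip force at its end, in the units of the state.
- arm.sense(): the state, without advancing time (a new reading comes with each control period).
- arm.capture(name): name is "side" or "top"; returns a dict with "image" (420x560x3 uint8, red, green, blue), "z_map" (420x560 float32, m along the optical axis (not along the pixel's ray), 0 where there is no reading), "K" (3x3 intrinsics, pixels), "R" (3x3) and "t" (3): a world point X has camera coordinates R X + t. Camera axes: x right, y down, z forward; pixel columns grow to the right and rows downward; lengths in m; the calibration is good to about 2 mm. A picture is of the moment at which its call begins.
- arm.hand_in(): hands the job in; it is judged then, once.
The state is a dict: "time": time; "joint_positions": joint angles; "qd": joint speeds; "effort": joint torques, N m; "tool_pos": TCP position; "ee_rot": TCP orientation; "wrist_force": force on the tool from outside, world axes, zero at the start; "ft_torque": the same for the moment, N m; "finger_gap": finger opening in m; "gripper_force": force on a finger pad.
Only numpy, scipy, OpenCV 4.12 (cv2) and the standard library are available. Lean on these libraries where they do the work, as an engineer would, in place of code of your own. Each camera call takes 0.05 s, during which the arm holds its last target. There are 200 camera calls.

## Working session

There is one attempt and no reset: what is moved stays moved. The work goes in short steps, Python scripts to look and compute and a tool call to move; the robot and the scene stay as the last step left them, time stands still between calls to the robot, and variables do not carry over. Pictures are saved under pics/ and viewed, at most 10 in all, crops included, and the job is handed in when it is done.

Besides the shell and the picture viewer there is one more tool, called after ">>>" by a JSON object that holds its "op" and its "data", one argument or row to a line. arm_command: Moves the arm, as the interface text tells. Its arguments: {"type":"object","properties":{"motion":{"type":"array","items":{"type":"array"}},"force":{"type":"number"}},"required":["motion"]}

```bash
mkdir -p pics; python3 - <<'E'
from station import arm
import cv2,numpy as np
for n in("side","top"):
    c=arm.capture(n);cv2.imwrite(f"pics/{n}0.png",c["image"][:,:,::-1]);np.savez(f"{n}0.npz",**c)
    print(n,c["K"].tolist(),np.round(-c["R"].T@c["t"],3),np.round(c["R"],2).tolist(),(c["z_map"]>0).mean())
print(arm.sense())
E
```

```text
side [[449.3358358693721, 0.0, 275.6736799194104], [0.0, 449.3358358693721, 205.19603436963024], [0.0, 0.0, 1.0]] [0.23  1.286 0.697] [[-0.98, -0.22, 0.01], [-0.1, 0.4, -0.91], [0.2, -0.89, -0.41]] 0.9958503401360544
top [[407.56313885789245, 0.0, 284.3093176700775], [0.0, 407.56313885789245, 216.64499384517327], [0.0, 0.0, 1.0]] [ 0.351 -0.018  1.576] [[0.03, -1.0, 0.01], [-0.99, -0.03, -0.11], [0.11, -0.01, -0.99]] 0.9962244897959184
{'time': 0.1, 'joint_positions': array([-1.24796970e+00,  2.41370701e-01,  3.82487345e-03,  1.33520876e+00,
        1.50636761e-05,  1.57078697e+00]), 'qd': array([ 0.00043356, -0.00218937,  0.00367325,  0.00033458, -0.00046028,
        0.00087225]), 'effort': array([ 4.31468343e-04, -3.73138332e+01,  2.53010398e+01,  1.08469336e-02,
        5.44821694e-05, -3.87785590e-06]), 'tool_pos': array([ 0.15845287, -0.47364542,  0.24747244]), 'ee_rot': array([[ 9.48339505e-01,  3.17256703e-01, -6.06968461e-04],
       [ 3.17257283e-01, -9.48337677e-01,  1.86187725e-03],
       [ 1.50819753e-05, -1.95825691e-03, -9.99998082e-01]]), 'wrist_force': array([-0.41373587,  0.51375583, -0.11363517]), 'ft_torque': array([-0.02653509,  0.01250329,  0.03284593]), 'gripper_force': 0.0, 'finger_gap': 0.0854731842078118}
```

View pics/side0.png

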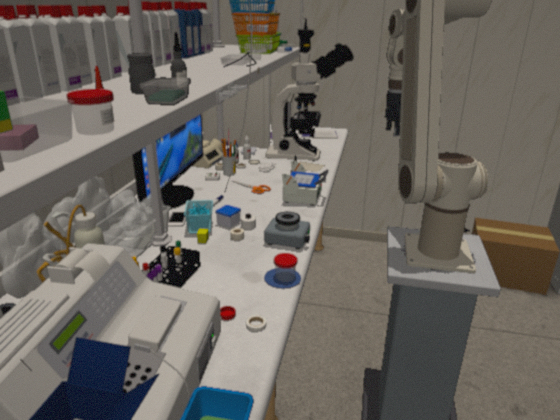

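View pics/top0.png

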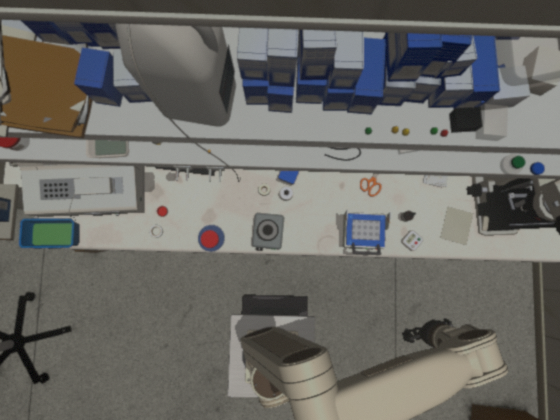

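The views show the jar on its mat (top 210,238; side 286,267), the mixer (top 267,230; side 287,232), the heater with its handle toward the robot (top 365,230; side 302,187), and the timer and bottle to its right (top 412,240 and 408,215).

```bash
cat > h.py <<'E'
import numpy as np,cv2
def cloud(c):
    z=c["z_map"];v,u=np.mgrid[:z.shape[0],:z.shape[1]]
    p=np.stack([u,v,np.ones_like(u)],-1)@np.linalg.inv(c["K"]).T*z[...,None]
    return (p-c["t"])@c["R"]
def cast(c,uv,h):
    uv=np.atleast_2d(uv).astype(float);d=np.c_[uv,np.ones(len(uv))]@np.linalg.inv(c["K"]).T@c["R"]
    o=-c["R"].T@c["t"];return o+d*((h-o[2])/d[:,2])[:,None]
def mask(c,col,box):
    i=cv2.cvtColor(c["image"],cv2.COLOR_RGB2HSV).astype(int);H,S,V=i[...,0],i[...,1],i[...,2]
    m={"red":((H<8)|(H>172))&(S>130)&(V>60),"blue":(H>100)&(H<130)&(S>90)&(V>40),"dark":V<60}[col]
    o=np.zeros_like(m);u0,v0,u1,v1=box;o[v0:v1,u0:u1]=m[v0:v1,u0:u1];return o.astype(np.uint8)
def big(m):return max(cv2.findContours(m,0,1)[0],key=cv2.contourArea).reshape(-1,2)
E
python3 - <<'E'
from h import *
t=dict(np.load("top0.npz"));s=dict(np.load("side0.npz"));np.set_printoptions(precision=4,suppress=True)
def circ(c,cont,h):
    p=cast(c,cont,h);(x,y),r=cv2.minEnclosingCircle(p[:,:2].astype(np.float32));return round(x,4),round(y,4),round(r*2,4)
for n,c,b in(("top",t,(190,220,230,256)),("side",s,(260,250,305,290))):
    print(n,"jar",circ(c,big(mask(c,"red",b)),.063 if n=="top" else .057),"mat",circ(c,big(mask(c,"blue",b)|mask(c,"red",b)),.004))
P=cloud(t)
def blob(box,z0,z1):
    u0,v0,u1,v1=box;q=P[v0:v1,u0:u1].reshape(-1,3);q=q[(q[:,2]>z0)&(q[:,2]<z1)&(q[:,0]>.2)];return q
for n,b,z0,z1 in(("jar",(190,215,230,256),.05,.075),("mat",(190,215,230,256),.002,.02),("head",(245,205,292,258),.075,.095),("case",(245,205,292,258),.04,.06),("lid",(335,200,396,258),.07,.09),("bar",(335,235,396,262),.092,.115),("timer",(398,226,428,256),.012,.03),("bottle",(395,200,422,225),.05,.13)):
    q=blob(b,z0,z1)
    if len(q)>4:
        r=cv2.minAreaRect(q[:,:2].astype(np.float32));print(n,len(q),np.median(q[:,2]),q.min(0),q.max(0),"rect",np.round(r[0],4),np.round(r[1],4),round(r[2],2))
r=cv2.minAreaRect(cast(t,big(mask(t,"blue",(335,200,396,258))),.081)[:,:2].astype(np.float32));print("blue lid",r)
crops=[cv2.resize(t["image"][200:262,185:285],None,fx=4,fy=4),cv2.resize(t["image"][200:262,330:430],None,fx=4,fy=4)]
cv2.imwrite("pics/crop.png",np.hstack(crops)[:,:,::-1])
cv2.imwrite("pics/crop2.png",cv2.resize(s["image"][140:300,220:360],None,fx=4,fy=3.75)[:,:,::-1])
E
```

```text
top jar (0.4278, 0.2417, 0.0632) mat (0.4308, 0.2518, 0.0657)
side jar (0.4313, 0.2441, 0.0756) mat (0.436, 0.2502, 0.0969)
jar 255 0.06359858519892737 [0.3964 0.2086 0.0525] [0.4599 0.2727 0.0749] rect [0.4286 0.241 ] [0.0641 0.0624] 48.17
mat 542 0.004428617507281401 [0.3843 0.174  0.002 ] [0.5241 0.329  0.0141] rect [0.4527 0.2518] [0.1393 0.1519] 1.71
head 371 0.08734624336712411 [ 0.427  -0.0122  0.0786] [0.5049 0.065  0.0948] rect [0.4659 0.0264] [0.0773 0.077 ] 28.32
case 619 0.053278962589478375 [ 0.3911 -0.0304  0.0401] [0.5314 0.0846 0.06  ] rect [0.4599 0.0269] [0.1117 0.1416] 86.4
lid 1333 0.08070325992400233 [ 0.4101 -0.4139  0.07  ] [ 0.5413 -0.2557  0.09  ] rect [ 0.4758 -0.3344] [0.1584 0.1287] 88.48
bar 116 0.10788911422496855 [ 0.3855 -0.3836  0.0923] [ 0.4174 -0.2803  0.1149] rect [ 0.4012 -0.3319] [0.1033 0.0316] 89.47
timer 264 0.019119717377747668 [ 0.408  -0.5666  0.012 ] [ 0.4852 -0.4884  0.0287] rect [ 0.4461 -0.5288] [0.0635 0.0648] 51.13
bottle 80 0.06440805233980434 [ 0.5224 -0.5187  0.05  ] [ 0.5535 -0.4867  0.118 ] rect [ 0.5372 -0.5005] [0.0349 0.0276] 24.31
blue lid ((0.4753715991973877, -0.3343064785003662), (0.1380612850189209, 0.11509005725383759), 89.23795318603516)
```

View pics/crop.png

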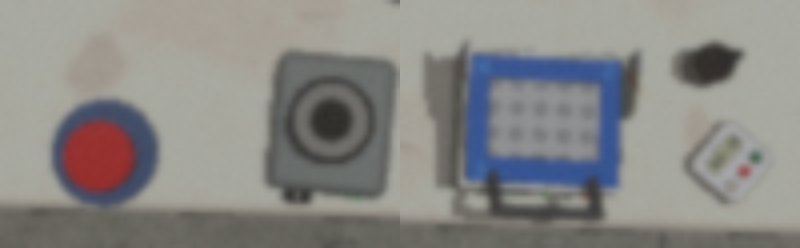

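View pics/crop2.png

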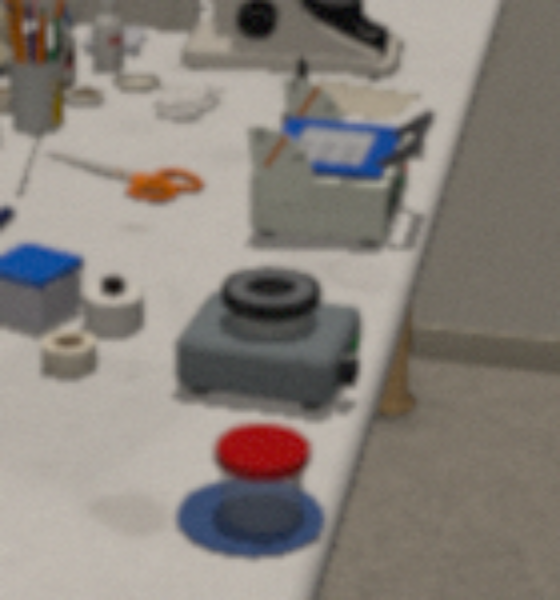

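The mat's middle lies a few mm off the jar's (crop 105,155 against 98,157). The bar, lid and mixer head are clear. I'll move over the jar and refine the mat and bar from the saved images.

```bash
python3 - <<'E'
from h import *
np.set_printoptions(precision=4,suppress=True)
for n,b in(("top",(190,215,232,258)),("side",(255,245,310,292))):
    c=dict(np.load(n+"0.npz"));i=cv2.cvtColor(c["image"],cv2.COLOR_RGB2HSV).astype(int);u0,v0,u1,v1=b
    m=np.zeros(i.shape[:2],np.uint8);m[v0:v1,u0:u1]=(((i[...,1]>75)&(i[...,0]>95))|(mask(c,"red",(0,0,560,420))>0))[v0:v1,u0:u1]
    k=big(cv2.convexHull(big(m)) is not None and m);e=cv2.fitEllipse(cv2.convexHull(k));p=cast(c,k,.004)
    print(n,"ellipse",e,cast(c,e[0],.004),p.min(0),p.max(0))
t=dict(np.load("top0.npz"));P=cloud(t)[235:262,335:396].reshape(-1,3);q=P[(P[:,2]>.1)&(P[:,2]<.115)&(P[:,0]<.4)]
print("bar",len(q),q.mean(0),q.min(0),q.max(0),np.polyfit(q[:,1],q[:,0],1))
E
```

```text
top ellipse ((210.99305725097656, 237.75674438476562), (23.56556510925293, 24.397777557373047), 7.8607988357543945) [[0.4342 0.2452 0.004 ]] [0.3873 0.1991 0.004 ] [0.4799 0.2883 0.004 ]
side ellipse ((282.276123046875, 277.63604736328125), (19.224328994750977, 35.09940719604492), 91.55093383789062) [[0.4354 0.2516 0.004 ]] [0.3874 0.2137 0.004 ] [0.4839 0.2979 0.004 ]
bar 93 [ 0.3918 -0.3301  0.1087] [ 0.3855 -0.382   0.1   ] [ 0.3992 -0.2803  0.1149] [0.0227 0.3993]
```

>>> {"op": "arm_command", "data": {
  "motion": [
    [[0,0,0.09],[1.5,4,0],-1],
    [[0,0,0.09],[1.5,4,0],-1],
    [[0,0,0.09],[1.5,4,0],-1],
    [[0,0,0.09],[1.5,4,0],-1],
    [[0,0,0.09],[1.5,4,0],-1]
  ],
  "force": 60
}}

```text
time: 0.6
tool_pos: [0.2336, -0.2724, 0.2479]
ee_rot: [[0.714, 0.7, -0.0], [0.7, -0.714, 0.001], [0.0, -0.001, -1.0]]
wrist_force: [1.2, -0.3, 0.2]
finger_gap: 0.0857
gripper_force: 0.0
```

>>> {"op": "arm_command", "data": {
  "motion": [
    [[0,0,0.09],[1.5,4,0],-1],
    [[0,0,0.09],[1.5,4,0],-1],
    [[0,0,0.09],[1.5,4,0],-1],
    [[0,0,0.09],[1.5,4,0],-1],
    [[0,0,0.09],[1.5,4,0],-1]
  ]
}}

```text
time: 1.1
tool_pos: [0.3086, -0.0725, 0.2482]
ee_rot: [[0.338, 0.941, 0.0], [0.941, -0.338, -0.0], [-0.0, 0.0, -1.0]]
wrist_force: [1.4, 0.0, -1.0]
finger_gap: 0.0854
gripper_force: 0.0
```

>>> {"op": "arm_command", "data": {
  "motion": [
    [[0,0,0.09],[1.5,4,0],-1],
    [[0,0,0.09],[1.5,4,0],-1],
    [[0,0,0.09],[1.5,4,0],-1],
    [[0,0,0.09],[1.5,4,0],-1],
    [[0,0,0.09],[1.5,4,0],-1]
  ]
}}

```text
time: 1.6
tool_pos: [0.3836, 0.1277, 0.2481]
ee_rot: [[-0.106, 0.994, -0.0], [0.994, 0.106, -0.0], [-0.0, -0.0, -1.0]]
wrist_force: [1.2, -0.5, 0.3]
finger_gap: 0.0857
gripper_force: 0.0
```

>>> {"op": "arm_command", "data": {
  "motion": [
    [[0,0,0.09],[1.5,4,0],-1],
    [[0,0,0.09],[1.5,4,0],-1],
    [[0,0,0.09],[1.5,4,0],-1],
    [[0,0,0],[0,0,0],-1]
  ]
}}

```text
time: 2.0
tool_pos: [0.4297, 0.25, 0.2469]
ee_rot: [[-0.369, 0.929, -0.0], [0.929, 0.369, 0.001], [0.001, -0.0, -1.0]]
wrist_force: [-0.5, -0.5, -0.7]
finger_gap: 0.0854
gripper_force: 0.0
```

>>> {"op": "arm_command", "data": {
  "motion": [
    [[0,0,0],[0,-0.8,-5],-1],
    [[0,0,0],[0,0,-5],-1],
    [[0,0,0],[0,0,-5],-1],
    [[0,0,0],[0,0,0],-1]
  ]
}}

```text
time: 2.4
tool_pos: [0.4226, 0.2341, 0.0925]
ee_rot: [[-0.363, 0.932, -0.014], [0.932, 0.362, -0.008], [-0.002, -0.016, -1.0]]
wrist_force: [-1.4, -1.0, 0.4]
finger_gap: 0.0855
gripper_force: 0.0
```

```bash
python3 - <<'E'
from station import arm
import cv2,numpy as np
c=[arm.capture(n)["image"] for n in("side","top")]
cv2.imwrite("pics/a.png",np.hstack([cv2.resize(c[0][215:295,235:335],(400,320)),cv2.resize(c[1][190:270,160:260],(400,320))])[:,:,::-1])
E
```

```text
(no output)
```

View pics/a.png

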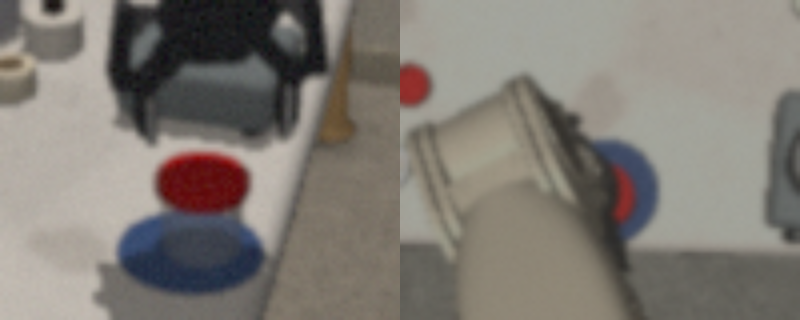

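The fingers stand about 9 mm short of the jar in x (side-view mid 216 against lid 202). The measured pose also shows lag, so I'll let the arm settle and read it again.

>>> {"op": "arm_command", "data": {
  "motion": [
    [[0,0,0],[0,0,0],-1],
    [[0,0,0],[0,0,0],-1]
  ]
}}

```text
time: 2.7
tool_pos: [0.4308, 0.239, 0.102]
ee_rot: [[-0.363, 0.932, 0.005], [0.932, 0.363, 0.003], [0.001, 0.006, -1.0]]
wrist_force: [-0.1, -0.2, 0.8]
finger_gap: 0.0855
gripper_force: 0.0
```

>>> {"op": "arm_command", "data": {
  "motion": [
    [[0,0,0],[0,0.2,-1],-1],
    [[0,0,0],[0,0,-1],-1],
    [[0,0,0],[0,0,-1],-1],
    [[0,0,0],[0,0,-1],-1],
    [[0,0,0],[0,0,0],-1]
  ]
}}

```text
time: 3.2
tool_pos: [0.4271, 0.2391, 0.0568]
ee_rot: [[-0.364, 0.932, -0.004], [0.932, 0.364, -0.002], [-0.001, -0.004, -1.0]]
wrist_force: [-1.0, 0.0, 0.2]
finger_gap: 0.0856
gripper_force: 0.0
```

>>> {"op": "arm_command", "data": {
  "motion": [
    [[0,0,0],[0,0,-0.5],-1],
    [[0,0,0],[0,0,-0.5],-1],
    [[0,0,0],[0,0,0],-1]
  ]
}}

```text
time: 3.5
tool_pos: [0.4282, 0.2397, 0.0483]
ee_rot: [[-0.363, 0.932, -0.001], [0.932, 0.363, -0.001], [-0.0, -0.001, -1.0]]
wrist_force: [-0.6, -0.6, 0.9]
finger_gap: 0.0855
gripper_force: 0.0
```

Now close on the red lid.

>>> {"op": "arm_command", "data": {
  "motion": [
    [[0,0,0],[0,0,0],0],
    [[0,0,0],[0,0,0],0],
    [[0,0,0],[0,0,0],0],
    [[0,0,0],[0,0,0],0],
    [[0,0,0],[0,0,0],0]
  ],
  "force": 50
}}

```text
time: 4.0
tool_pos: [0.4291, 0.2402, 0.0497]
ee_rot: [[-0.363, 0.932, 0.001], [0.932, 0.363, 0.001], [0.0, 0.002, -1.0]]
wrist_force: [-0.3, -0.5, 5.7]
finger_gap: 0.0646
gripper_force: 55.3
```

>>> {"op": "arm_command", "data": {
  "motion": [
    [[0,0,0],[0,0,0],1],
    [[0,0,0],[0,0,0],1],
    [[0,0,0],[0,0,0],1]
  ]
}}

```text
time: 4.3
tool_pos: [0.4291, 0.2402, 0.0497]
ee_rot: [[-0.363, 0.932, 0.001], [0.932, 0.363, 0.001], [0.0, 0.002, -1.0]]
wrist_force: [0.5, -0.7, 6.5]
finger_gap: 0.0642
gripper_force: 55.3
```

>>> {"op": "arm_command", "data": {
  "motion": [
    [[0,0,0],[0,0,2],1],
    [[0,0,0],[0,0,3],1],
    [[0,0,0],[0,0,3],1],
    [[0,0,0],[0,0,2],1],
    [[0,0,0],[0,0,1],1]
  ]
}}

```text
time: 4.8
tool_pos: [0.4293, 0.2404, 0.1606]
ee_rot: [[-0.364, 0.932, 0.002], [0.932, 0.364, 0.001], [0.0, 0.003, -1.0]]
wrist_force: [-0.2, -0.4, -0.8]
finger_gap: 0.0645
gripper_force: 55.3
```

>>> {"op": "arm_command", "data": {
  "motion": [
    [[0,0,0],[0.3,-2,0],1],
    [[0,0,0],[0.8,-4,0],1],
    [[0,0,0],[0.8,-4,0],1],
    [[0,0,0],[0.8,-4,0],1],
    [[0,0,0],[0.6,-4,0],1]
  ]
}}

```text
time: 5.3
tool_pos: [0.4612, 0.0584, 0.158]
ee_rot: [[-0.364, 0.931, -0.001], [0.931, 0.364, -0.0], [0.0, -0.001, -1.0]]
wrist_force: [0.5, -0.1, -0.3]
finger_gap: 0.0642
gripper_force: 55.3
```

>>> {"op": "arm_command", "data": {
  "motion": [
    [[0,0,0],[0.4,-2.4,0],1],
    [[0,0,0],[0,-1,0],1],
    [[0,0,0],[0,0,0],1],
    [[0,0,0],[0,0,0],1]
  ]
}}

```text
time: 5.7
tool_pos: [0.4652, 0.0265, 0.1584]
ee_rot: [[-0.364, 0.931, -0.001], [0.931, 0.364, 0.001], [0.001, -0.001, -1.0]]
wrist_force: [-0.7, 0.6, 0.1]
finger_gap: 0.0638
gripper_force: 55.3
```

```bash
python3 - <<'E'
from station import arm
import cv2,numpy as np
c=[arm.capture(n)["image"] for n in("side","top")]
cv2.imwrite("pics/b.png",np.hstack([cv2.resize(c[0][175:275,225:350],(400,320)),cv2.resize(c[1][190:270,210:310],(400,320))])[:,:,::-1])
E
```

```text
(no output)
```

View pics/b.png

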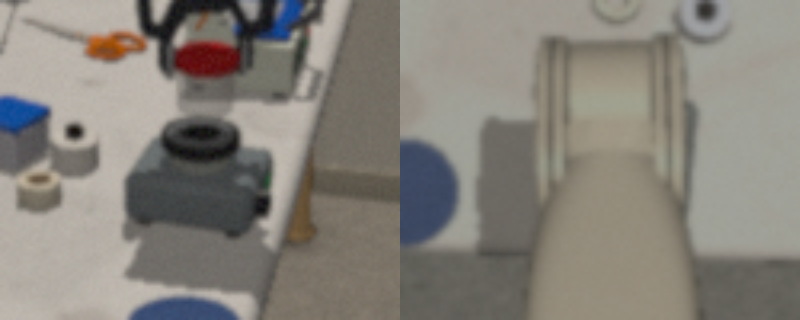

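The jar hangs upright in the grip over the black head (side crop 208,90 above 200,138), and the bare mat is now visible (top crop left). Measure the mat and press in small steps.

```bash
python3 - <<'E'
from station import arm
from h import *
for n,b in(("top",(190,212,232,258)),("side",(255,245,310,295))):
    c=arm.capture(n);i=cv2.cvtColor(c["image"],cv2.COLOR_RGB2HSV).astype(int);u0,v0,u1,v1=b
    m=np.zeros(i.shape[:2],np.uint8);m[v0:v1,u0:u1]=((i[...,1]>75)&(i[...,0]>95)&(i[...,0]<135))[v0:v1,u0:u1]
    e=cv2.fitEllipse(big(m));p=cast(c,big(m),.004);print(n,cast(c,e[0],.004),p.min(0),p.max(0))
E
```

```text
top [[0.43426615 0.24623811 0.004     ]] [0.38720306 0.19905588 0.004     ] [0.47993346 0.29173573 0.004     ]
side [[0.43556878 0.25168042 0.004     ]] [0.38741824 0.20242028 0.004     ] [0.4839356  0.29851101 0.004     ]
```

>>> {"op": "arm_command", "data": {
  "motion": [
    [[0,0,0],[0,0,-0.8],1],
    [[0,0,0],[0,0,-0.8],1],
    [[0,0,0],[0,0,-0.6],1],
    [[0,0,0],[0,0,-0.4],1],
    [[0,0,0],[0,0,-0.3],1]
  ]
}}

```text
time: 6.4
tool_pos: [0.4651, 0.026, 0.1294]
ee_rot: [[-0.363, 0.932, -0.001], [0.932, 0.363, 0.0], [0.001, -0.001, -1.0]]
wrist_force: [-2.0, -0.2, 2.4]
finger_gap: 0.0644
gripper_force: 55.5
```

>>> {"op": "arm_command", "data": {
  "motion": [
    [[0,0,0],[0,0,-0.2],1],
    [[0,0,0],[0,0,-0.2],1],
    [[0,0,0],[0,0,0],1],
    [[0,0,0],[0,0,0],1]
  ]
}}

```text
time: 6.8
tool_pos: [0.4655, 0.0259, 0.1263]
ee_rot: [[-0.363, 0.932, -0.0], [0.932, 0.363, 0.0], [0.0, 0.0, -1.0]]
wrist_force: [-3.4, 0.6, 5.8]
finger_gap: 0.0643
gripper_force: 55.7
```

>>> {"op": "arm_command", "data": {
  "motion": [
    [[0,0,0],[0,0,-0.2],1],
    [[0,0,0],[0,0,-0.2],1],
    [[0,0,0],[0,0,0],1]
  ]
}}

```text
time: 7.1
tool_pos: [0.4659, 0.0259, 0.1236]
ee_rot: [[-0.363, 0.932, 0.001], [0.932, 0.363, 0.0], [-0.001, 0.001, -1.0]]
wrist_force: [-5.3, 0.4, 12.7]
finger_gap: 0.0641
gripper_force: 56.5
```

>>> {"op": "arm_command", "data": {
  "motion": [
    [[0,0,0],[0,0,-0.2],1],
    [[0,0,0],[0,0,0],1],
    [[0,0,0],[0,0,0],1]
  ]
}}

```text
time: 7.4
tool_pos: [0.4659, 0.0259, 0.1233]
ee_rot: [[-0.363, 0.932, 0.003], [0.932, 0.363, -0.0], [-0.001, 0.002, -1.0]]
wrist_force: [-8.8, -0.2, 25.1]
finger_gap: 0.0644
gripper_force: 57.6
```

The head is on its stop (the force jumped to 25 N). Hold for a second, then lift.

>>> {"op": "arm_command", "data": {
  "motion": [
    [[0,0,0],[0,0,0],1],
    [[0,0,0],[0,0,0],1],
    [[0,0,0],[0,0,0],1],
    [[0,0,0],[0,0,0],1],
    [[0,0,0],[0,0,0],1]
  ]
}}

```text
time: 7.9
tool_pos: [0.4659, 0.0258, 0.1233]
ee_rot: [[-0.363, 0.932, 0.003], [0.932, 0.363, -0.0], [-0.001, 0.003, -1.0]]
wrist_force: [-9.7, -0.1, 25.6]
finger_gap: 0.0649
gripper_force: 57.6
```

>>> {"op": "arm_command", "data": {
  "motion": [
    [[0,0,0],[0,0,0],1],
    [[0,0,0],[0,0,0],1],
    [[0,0,0],[0,0,0],1],
    [[0,0,0],[0,0,0],1],
    [[0,0,0],[0,0,0],1]
  ]
}}

```text
time: 8.4
tool_pos: [0.4659, 0.0259, 0.1234]
ee_rot: [[-0.363, 0.932, 0.003], [0.932, 0.363, -0.0], [-0.001, 0.003, -1.0]]
wrist_force: [-9.5, 0.5, 25.7]
finger_gap: 0.0643
gripper_force: 57.6
```

>>> {"op": "arm_command", "data": {
  "motion": [
    [[0,0,0],[0,0,0.5],1],
    [[0,0,0],[0,0,1],1],
    [[0,0,0],[0,0,2],1],
    [[0,0,0],[0,0,1],1],
    [[0,0,0],[0,0,0],1]
  ]
}}

```text
time: 8.9
tool_pos: [0.4672, 0.0259, 0.1664]
ee_rot: [[-0.363, 0.932, 0.004], [0.932, 0.363, 0.0], [-0.001, 0.004, -1.0]]
wrist_force: [-0.1, -0.2, -0.6]
finger_gap: 0.0643
gripper_force: 55.3
```

>>> {"op": "arm_command", "data": {
  "motion": [
    [[0,0,0],[-0.4,2.2,0],1],
    [[0,0,0],[-0.6,4,0],1],
    [[0,0,0],[-0.6,4,0],1],
    [[0,0,0],[-0.6,4,0],1],
    [[0,0,0],[-0.6,4,0],1]
  ]
}}

```text
time: 9.4
tool_pos: [0.437, 0.2092, 0.1639]
ee_rot: [[-0.363, 0.932, -0.001], [0.932, 0.363, -0.001], [-0.0, -0.001, -1.0]]
wrist_force: [1.0, 0.4, -0.4]
finger_gap: 0.0645
gripper_force: 55.3
```

>>> {"op": "arm_command", "data": {
  "motion": [
    [[0,0,0],[-0.4,3,0],1],
    [[0,0,0],[0,1,0],1],
    [[0,0,0],[0,0,-2],1],
    [[0,0,0],[0,0,-2.5],1],
    [[0,0,0],[0,0,-2.5],1]
  ]
}}

```text
time: 9.9
tool_pos: [0.4337, 0.2474, 0.0937]
ee_rot: [[-0.363, 0.932, 0.0], [0.932, 0.363, -0.001], [-0.001, -0.0, -1.0]]
wrist_force: [0.0, 0.2, -1.2]
finger_gap: 0.0645
gripper_force: 55.3
```

>>> {"op": "arm_command", "data": {
  "motion": [
    [[0,0,0],[0,0,-1.5],1],
    [[0,0,0],[0,0,-1],1],
    [[0,0,0],[0,0,-0.6],1],
    [[0,0,0],[0,0,0],1],
    [[0,0,0],[0,0,0],1]
  ]
}}

```text
time: 10.4
tool_pos: [0.4342, 0.248, 0.0645]
ee_rot: [[-0.363, 0.932, 0.001], [0.932, 0.363, 0.0], [0.0, 0.001, -1.0]]
wrist_force: [0.8, -0.7, -0.9]
finger_gap: 0.0645
gripper_force: 55.3
```

>>> {"op": "arm_command", "data": {
  "motion": [
    [[0,0,0],[0,0,-0.6],1],
    [[0,0,0],[0,0,-0.4],1],
    [[0,0,0],[0,0,-0.2],1],
    [[0,0,0],[0,0,0],1]
  ]
}}

```text
time: 10.8
tool_pos: [0.4333, 0.2478, 0.0516]
ee_rot: [[-0.364, 0.932, -0.001], [0.932, 0.364, -0.0], [-0.0, -0.001, -1.0]]
wrist_force: [-0.7, 0.0, -0.2]
finger_gap: 0.0644
gripper_force: 55.3
```

>>> {"op": "arm_command", "data": {
  "motion": [
    [[0,0,0],[0,0,-0.2],1],
    [[0,0,0],[0,0,0],1]
  ]
}}

```text
time: 11.0
tool_pos: [0.4335, 0.2479, 0.0498]
ee_rot: [[-0.364, 0.932, -0.0], [0.932, 0.364, -0.0], [-0.0, -0.0, -1.0]]
wrist_force: [0.1, -0.6, -0.7]
finger_gap: 0.0643
gripper_force: 55.3
```

>>> {"op": "arm_command", "data": {
  "motion": [
    [[0,0,0],[0,0,-0.1],1],
    [[0,0,0],[0,0,0],1]
  ]
}}

```text
time: 11.2
tool_pos: [0.4336, 0.2479, 0.0497]
ee_rot: [[-0.364, 0.932, 0.0], [0.932, 0.364, 0.0], [0.0, 0.0, -1.0]]
wrist_force: [-1.1, -1.4, 4.9]
finger_gap: 0.0643
gripper_force: 56.0
```

>>> {"op": "arm_command", "data": {
  "motion": [
    [[0,0,0],[0,0,0],-1],
    [[0,0,0],[0,0,0],-1],
    [[0,0,0],[0,0,0],-1],
    [[0,0,0],[0,0,0],-1],
    [[0,0,0],[0,0,0],-1]
  ]
}}

```text
time: 11.7
tool_pos: [0.4336, 0.2479, 0.0488]
ee_rot: [[-0.363, 0.932, -0.0], [0.932, 0.363, -0.0], [0.0, -0.0, -1.0]]
wrist_force: [-0.4, -0.2, -0.5]
finger_gap: 0.0852
gripper_force: 0.0
```

>>> {"op": "arm_command", "data": {
  "motion": [
    [[0,0,0],[0,0,1],-1],
    [[0,0,0],[0,0,1.5],-1],
    [[0,0,0],[0,0,2],-1],
    [[0,0,0],[0,0,3],-1],
    [[0,0,0],[0,0,4],-1]
  ]
}}

```text
time: 12.2
tool_pos: [0.4324, 0.2472, 0.1643]
ee_rot: [[-0.363, 0.932, -0.003], [0.932, 0.363, -0.002], [-0.001, -0.003, -1.0]]
wrist_force: [1.0, 0.6, 0.8]
finger_gap: 0.0855
gripper_force: 0.0
```

>>> {"op": "arm_command", "data": {
  "motion": [
    [[0,0,0],[0,0,4],-1],
    [[0,0,0],[0,0,4],-1],
    [[0,0,0],[-2,-2,1],-1]
  ]
}}

```text
time: 12.5
tool_pos: [0.4174, 0.2304, 0.2597]
ee_rot: [[-0.364, 0.931, 0.01], [0.931, 0.364, 0.006], [0.002, 0.012, -1.0]]
wrist_force: [0.4, -0.4, 0.2]
finger_gap: 0.0856
gripper_force: 0.0
```

>>> {"op": "arm_command", "data": {
  "motion": [
    [[0,0,-0.09],[0,-3,0],-1],
    [[0,0,-0.09],[0,-4.5,0],-1],
    [[0,0,-0.09],[0,-4.5,0],-1],
    [[0,0,-0.09],[0,-4.5,0],-1],
    [[0,0,-0.09],[0,-4.5,0],-1]
  ]
}}

```text
time: 13.0
tool_pos: [0.4133, 0.0164, 0.2549]
ee_rot: [[0.081, 0.997, 0.002], [0.997, -0.081, -0.0], [0.0, 0.002, -1.0]]
wrist_force: [1.1, 0.4, 0.5]
finger_gap: 0.0855
gripper_force: 0.0
```

>>> {"op": "arm_command", "data": {
  "motion": [
    [[0,0,-0.09],[0,-4.5,0],-1],
    [[0,0,-0.09],[-1,-4.5,0],-1],
    [[0,0,-0.09],[-1,-4.5,0],-1],
    [[0,0,-0.09],[-1,-4.5,0],-1],
    [[0,0,-0.09],[-2,-4.5,0],-1]
  ]
}}

```text
time: 13.5
tool_pos: [0.3635, -0.209, 0.2548]
ee_rot: [[0.507, 0.862, 0.002], [0.862, -0.507, -0.001], [0.0, 0.002, -1.0]]
wrist_force: [1.6, -0.8, -0.5]
finger_gap: 0.0858
gripper_force: 0.0
```

>>> {"op": "arm_command", "data": {
  "motion": [
    [[0,0,-0.09],[-2,-4.5,0],-1],
    [[0,0,-0.09],[-2,-4,0],-1],
    [[0,0,0],[0,0,0],-1]
  ]
}}

```text
time: 13.8
tool_pos: [0.3213, -0.2962, 0.2546]
ee_rot: [[0.657, 0.754, 0.0], [0.754, -0.657, -0.002], [-0.002, 0.001, -1.0]]
wrist_force: [-0.7, 0.8, 0.1]
finger_gap: 0.0853
gripper_force: 0.0
```

```bash
cat > plan.py <<'E'
from station import arm
import numpy as np,sys
from scipy.spatial.transform import Rotation as Ro
np.set_printoptions(precision=4,suppress=True)
def target(az,p):
    a,p=np.radians([az,p]);z=np.array([np.cos(a)*np.cos(p),np.sin(a)*np.cos(p),-np.sin(p)])
    y=np.cross(z,[0,1,0]);y/=np.linalg.norm(y);return np.c_[np.cross(y,z),y,z]
E
python3 - <<'E'
from plan import *
from h import *
s=arm.sense();R=target(-20,45);v=(Ro.from_matrix(R)*Ro.from_matrix(s["ee_rot"]).inv()).as_rotvec()
print(s["tool_pos"],s["joint_positions"],v,np.linalg.norm(v),np.array([.392,-.331,.104])-.13*R[:,2]-s["tool_pos"])
c=arm.capture("top");P=cloud(c)[215:258,190:232].reshape(-1,3);q=P[(P[:,2]>.055)&(P[:,2]<.075)];print("jar",len(q),(q.min(0)+q.max(0))/2)
E
```

```text
[ 0.3213 -0.2962  0.2546] [-0.7438  0.1117 -0.1365  1.321  -0.0016  1.5444] [-0.4864 -0.6297  0.5882] 0.9895463453877257 [-0.0156 -0.0034 -0.0587]
jar 253 [0.4317 0.2484 0.063 ]
```

The jar stands at (0.432, 0.248), which is well placed. Now tilt the tool toward the handle.

>>> {"op": "arm_command", "data": {
  "motion": [
    [[-0.061,-0.079,0.0735],[-0.2,0,0],-1],
    [[-0.061,-0.079,0.0735],[-0.2,0,0],-1],
    [[-0.061,-0.079,0.0735],[-0.2,0,0],-1],
    [[-0.061,-0.079,0.0735],[-0.2,0,-1],-1]
  ]
}}

```text
time: 14.25
tool_pos: [0.3172, -0.2914, 0.2461]
ee_rot: [[0.399, 0.849, 0.345], [0.916, -0.353, -0.191], [-0.041, 0.393, -0.919]]
wrist_force: [0.0, 0.0, -0.1]
finger_gap: 0.0855
gripper_force: 0.0
```

>>> {"op": "arm_command", "data": {
  "motion": [
    [[-0.061,-0.079,0.0735],[-0.2,0,-1],-1],
    [[-0.061,-0.079,0.0735],[-0.2,0,-1],-1],
    [[-0.061,-0.079,0.0735],[-0.2,0,-1],-1],
    [[-0.061,-0.079,0.0735],[-0.2,0,-1],-1],
    [[0,0,0],[0,0,0],-1]
  ]
}}

```text
time: 14.75
tool_pos: [0.305, -0.2879, 0.1993]
ee_rot: [[0.158, 0.732, 0.663], [0.972, 0.003, -0.236], [-0.175, 0.681, -0.711]]
wrist_force: [-0.3, -0.5, -1.0]
finger_gap: 0.0852
gripper_force: 0.0
```

```bash
python3 - <<'E'
from plan import *
import cv2
s=arm.sense();R=target(-20,45);v=(Ro.from_matrix(R)*Ro.from_matrix(s["ee_rot"]).inv()).as_rotvec();b=np.array([.392,-.331,.104])
print(s["time"],s["tool_pos"],s["joint_positions"],v,b-.13*R[:,2]-s["tool_pos"],b-.02*R[:,2]-s["tool_pos"])
print(R)
c=[arm.capture(n)["image"] for n in("side","top")]
cv2.imwrite("pics/c.png",np.hstack([cv2.resize(c[0][125:225,270:395],(400,320)),cv2.resize(c[1][190:290,320:445],(400,320))])[:,:,::-1])
E
```

```text
14.75 [ 0.305  -0.2879  0.1993] [-1.0892 -0.258  -0.9148  0.2863  0.4984  0.7372] [-0.0023 -0.0048 -0.0066] [ 0.0006 -0.0117 -0.0034] [ 0.0737 -0.0383 -0.0812]
[[ 0.1656  0.7287  0.6645]
 [ 0.9703 -0.     -0.2418]
 [-0.1762  0.6848 -0.7071]]
```

View pics/c.png

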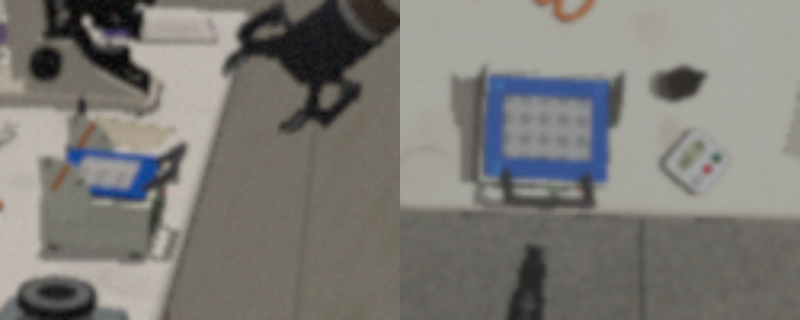

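The open gripper (side crop 290,60) is lined up in front of and above the handle bar (side 172,165; top 547,204). Approach along the tool axis.

>>> {"op": "arm_command", "data": {
  "motion": [
    [[0,0,0],[0.8,-0.4,-0.8],-1],
    [[0,0,0],[1.8,-0.9,-2],-1],
    [[0,0,0],[1.8,-0.9,-2],-1],
    [[0,0,0],[1.8,-0.9,-2],-1],
    [[0,0,0],[1,-0.6,-1.1],-1]
  ]
}}

```text
time: 15.35
tool_pos: [0.3833, -0.3302, 0.1257]
ee_rot: [[0.156, 0.729, 0.667], [0.971, 0.012, -0.24], [-0.183, 0.685, -0.706]]
wrist_force: [0.8, 0.4, 0.0]
finger_gap: 0.0853
gripper_force: 0.0
```

>>> {"op": "arm_command", "data": {
  "motion": [
    [[0,0,0],[0,0,0],-1],
    [[0,0,0],[0,0,0],-1]
  ]
}}

```text
time: 15.55
tool_pos: [0.3813, -0.3293, 0.1259]
ee_rot: [[0.156, 0.729, 0.666], [0.971, 0.011, -0.24], [-0.182, 0.684, -0.706]]
wrist_force: [-0.2, -0.4, 1.2]
finger_gap: 0.0853
gripper_force: 0.0
```

```bash
python3 - <<'E'
from plan import *
import cv2
s=arm.sense();R=target(-20,45);b=np.array([.392,-.331,.104])
print(s["time"],s["tool_pos"],s["joint_positions"],b+.002*R[:,2]-s["tool_pos"],s["wrist_force"])
c=[arm.capture(n)["image"] for n in("side","top")]
cv2.imwrite("pics/d.png",np.hstack([cv2.resize(c[0][135:215,270:370],(400,320),interpolation=2),cv2.resize(c[1][210:290,320:420],(400,320),interpolation=2)])[:,:,::-1])
E
```

```text
15.55 [ 0.3813 -0.3293  0.1259] [-0.9398  0.0837 -0.9211 -0.1271  0.4077  0.8652] [ 0.0121 -0.0022 -0.0233] [-0.2244 -0.4156  1.2232]
```

View pics/d.png

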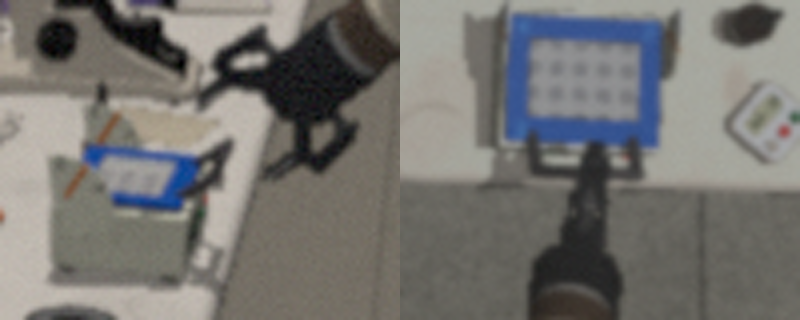

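The fingertips straddle the bar (side 203,103 and 265,178; bar around 215,165), roughly centred on it in the top view. Go in and close.

>>> {"op": "arm_command", "data": {
  "motion": [
    [[0,0,0],[0.4,0,-0.8],-1],
    [[0,0,0],[0.4,-0.1,-0.8],-1],
    [[0,0,0],[0.4,-0.1,-0.7],-1],
    [[0,0,0],[0,0,0],-1]
  ],
  "force": 30
}}

```text
time: 16.05
tool_pos: [0.3916, -0.3312, 0.1024]
ee_rot: [[0.158, 0.729, 0.666], [0.97, 0.009, -0.241], [-0.182, 0.684, -0.706]]
wrist_force: [0.6, 0.1, 0.0]
finger_gap: 0.0854
gripper_force: 0.0
```

>>> {"op": "arm_command", "data": {
  "motion": [
    [[0,0,0],[0,0,0],0.5],
    [[0,0,0],[0,0,0],0.5],
    [[0,0,0],[0,0,0],0.5],
    [[0,0,0],[0,0,0],0.5],
    [[0,0,0],[0,0,0],0.5]
  ]
}}

```text
time: 16.55
tool_pos: [0.3916, -0.3312, 0.1022]
ee_rot: [[0.158, 0.729, 0.666], [0.97, 0.009, -0.241], [-0.182, 0.684, -0.706]]
wrist_force: [0.1, 0.1, 0.8]
finger_gap: 0.0211
gripper_force: 0.0
```

>>> {"op": "arm_command", "data": {
  "motion": [
    [[0,0,0],[0,0,0],1],
    [[0,0,0],[0,0,0],1],
    [[0,0,0],[0,0,0],1]
  ]
}}

```text
time: 16.85
tool_pos: [0.3929, -0.3312, 0.1032]
ee_rot: [[0.157, 0.727, 0.668], [0.971, 0.011, -0.24], [-0.182, 0.686, -0.704]]
wrist_force: [4.5, 3.4, 5.0]
finger_gap: 0.0108
gripper_force: 29.1
```

Gripped (gap 10.8 mm). Lift along the arc, turning the tool slightly with the lid.

>>> {"op": "arm_command", "data": {
  "motion": [
    [[0,0.03,0],[0.3,1.2,0],1],
    [[0,0.03,0],[0.45,1.2,0],1],
    [[0,0.03,0],[0.55,1.1,0],1],
    [[0,0.03,0],[0.6,1.1,0],1]
  ]
}}

```text
time: 17.25
tool_pos: [0.4028, -0.301, 0.103]
ee_rot: [[0.167, 0.816, 0.553], [0.959, -0.004, -0.284], [-0.23, 0.578, -0.783]]
wrist_force: [-38.2, -48.0, 8.1]
finger_gap: 0.0112
gripper_force: 45.4
```

I put the lift into y by mistake, so I'm undoing that shift straight away.

>>> {"op": "arm_command", "data": {
  "motion": [
    [[0,0,0],[-0.8,-1.5,0],1],
    [[0,0,0],[-0.6,-1.5,0],1],
    [[0,0,0],[-0.5,-1.4,0],1],
    [[0,0,0],[0,0,0],1]
  ]
}}

```text
time: 17.65
tool_pos: [0.3951, -0.3188, 0.1001]
ee_rot: [[0.117, 0.801, 0.587], [0.977, 0.013, -0.214], [-0.179, 0.599, -0.781]]
wrist_force: [19.3, 27.2, 3.7]
finger_gap: 0.011
gripper_force: 32.3
```

```bash
python3 - <<'E'
from plan import *
import cv2
s=arm.sense();print(s["time"],s["tool_pos"],s["wrist_force"],s["ft_torque"],s["finger_gap"],s["gripper_force"],s["joint_positions"])
c=[arm.capture(n)["image"] for n in("side","top")]
cv2.imwrite("pics/e.png",np.hstack([cv2.resize(c[0][135:215,270:370],(400,320),interpolation=2),cv2.resize(c[1][210:290,320:420],(400,320),interpolation=2)])[:,:,::-1])
E
```

```text
17.65 [ 0.3951 -0.3188  0.1001] [19.2819 27.1511  3.7286] [ 4.3474 -2.8603  3.7821] 0.01095298386164177 32.34365612268448 [-0.8487  0.1297 -0.8613 -0.0325  0.3041  0.8774]
```

View pics/e.png

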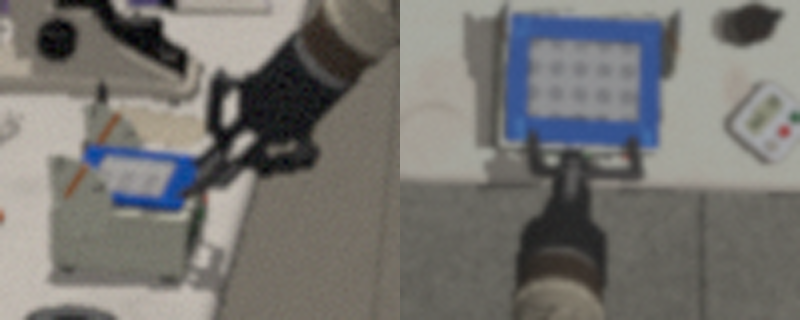

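The grip still holds the bar, about 12 mm to the left of its middle, with side strain. I'll open a little to relieve it and re-grip.

>>> {"op": "arm_command", "data": {
  "motion": [
    [[0,0,0],[0,0.6,0],0.3],
    [[0,0,0],[0,0,0],0.3],
    [[0,0,0],[0,0,0],0.3],
    [[0,0,0],[0,0,0],0.3]
  ]
}}

```text
time: 18.15
tool_pos: [0.3911, -0.3238, 0.1018]
ee_rot: [[0.137, 0.807, 0.575], [0.97, 0.008, -0.242], [-0.2, 0.591, -0.781]]
wrist_force: [0.5, -0.3, 1.0]
finger_gap: 0.0296
gripper_force: 0.0
```

>>> {"op": "arm_command", "data": {
  "motion": [
    [[0,0,0],[0.1,0,0],1],
    [[0,0,0],[0,0,0],1],
    [[0,0,0],[0,0,0],1],
    [[0,0,0],[0,0,0],1]
  ]
}}

```text
time: 18.55
tool_pos: [0.3936, -0.3237, 0.103]
ee_rot: [[0.135, 0.805, 0.578], [0.97, 0.01, -0.242], [-0.2, 0.594, -0.779]]
wrist_force: [4.3, 1.0, 2.1]
finger_gap: 0.0113
gripper_force: 29.1
```

>>> {"op": "arm_command", "data": {
  "motion": [
    [[0,0,0],[0.3,0,1.2],1],
    [[0,0,0],[0.45,0,1.2],1]
  ]
}}

```text
time: 18.75
tool_pos: [0.3998, -0.3238, 0.1255]
ee_rot: [[0.137, 0.807, 0.574], [0.97, 0.008, -0.242], [-0.2, 0.59, -0.782]]
wrist_force: [9.1, -4.8, -7.3]
finger_gap: 0.0106
gripper_force: 29.1
```

>>> {"op": "arm_command", "data": {
  "motion": [
    [[0,0.02,0],[0.55,0,1.1],1],
    [[0,0.02,0],[0.6,0,1.1],1],
    [[0,0.02,0],[0.75,0,1.0],1],
    [[0,0.02,0],[0.8,0,1.0],1]
  ]
}}

```text
time: 19.15
tool_pos: [0.4234, -0.3242, 0.1659]
ee_rot: [[0.123, 0.856, 0.502], [0.97, 0.004, -0.245], [-0.212, 0.517, -0.829]]
wrist_force: [-4.8, -4.8, -1.2]
finger_gap: 0.0112
gripper_force: 29.7
```

>>> {"op": "arm_command", "data": {
  "motion": [
    [[0,0.02,0],[0.9,0,0.85],1],
    [[0,0.02,0],[0.95,0,0.8],1],
    [[0,0.02,0],[1.05,0,0.7],1],
    [[0,0.02,0],[1.1,0,0.6],1]
  ]
}}

```text
time: 19.55
tool_pos: [0.4648, -0.325, 0.1977]
ee_rot: [[0.106, 0.892, 0.439], [0.969, 0.006, -0.246], [-0.222, 0.451, -0.864]]
wrist_force: [-6.3, -3.5, 4.9]
finger_gap: 0.0106
gripper_force: 31.6
```

>>> {"op": "arm_command", "data": {
  "motion": [
    [[0,0.01,0],[1.15,0,0.5],1],
    [[0,0.01,0],[1.2,0,0.4],1],
    [[0,0,0],[0,0,0],1],
    [[0,0,0],[0,0,0],1],
    [[0,0,0],[0,0,0],1]
  ]
}}

```text
time: 20.05
tool_pos: [0.4896, -0.3255, 0.2075]
ee_rot: [[0.101, 0.899, 0.426], [0.969, 0.008, -0.247], [-0.225, 0.438, -0.871]]
wrist_force: [-3.6, -4.6, 5.0]
finger_gap: 0.0108
gripper_force: 32.3
```

```bash
python3 - <<'E'
from plan import *
from h import *
s=arm.sense();b=s["tool_pos"]-.002*s["ee_rot"][:,2];print(s["tool_pos"],s["wrist_force"],s["finger_gap"],"theta",np.degrees(np.arctan2(b[2]-.072,.532-b[0]))-12.87)
c=[arm.capture(n) for n in("side","top")]
for n,k,B in(("side",c[0],(270,120,370,215)),("top",c[1],(335,180,400,262))):
    m=mask(k,"blue",B);p=cloud(k)[cv2.erode(m,np.ones((2,2)))>0];p=p[(p[:,0]>.35)&(p[:,0]<.62)&(p[:,2]>.07)&(abs(p[:,1]+.334)<.08)]
    if len(p)>10: q=p-np.median(p,0);w=np.linalg.svd(q[np.linalg.norm(q,axis=1)<.12])[2][2];print(n,len(p),w,"angle",np.degrees(np.arccos(abs(w[2]))),p.min(0),p.max(0))
c=[k["image"] for k in c]
cv2.imwrite("pics/f.png",np.hstack([cv2.resize(c[0][125:205,270:370],(400,320),interpolation=2),cv2.resize(c[1][190:270,320:420],(400,320),interpolation=2)])[:,:,::-1])
E
```

```text
[ 0.4896 -0.3255  0.2075] [-3.6253 -4.5879  5.0428] 0.010833088458865174 theta 59.64959732708409
top 73 [-0.847   0.0356 -0.5304] angle 57.96493881008498 [ 0.4751 -0.401   0.0898] [ 0.5314 -0.2672  0.1772]
```

View pics/f.png

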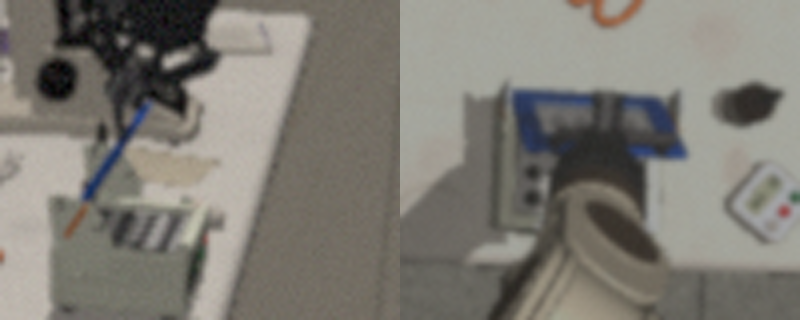

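In the side view the lid (90,200 to 150,105) is in line with the orange mark (75,220). Both measurements, 59.6° from the bar and 58° from the lid plane, are inside the band, and the lid is still. I'm handing in.

```bash
python3 -c "
from station import arm
print(arm.hand_in())"
```

```text
the job is handed in; nothing more can be done
None
```

The job is handed in, with no verdict returned: the jar was pressed on the mixer for over a second and let go about 3 mm from the middle of its mat, and the gripper is holding the heater lid at about 59°. One mistaken sideways move strained the lid handle (about 61 N at the wrist, limit 120 N) before I undid it and re-gripped.

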